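Open the thumb-latched pass-through gate in the bench divider

ROBOT

A 7-joint arm with a two-finger parallel gripper is mounted at the origin on the work surface. World frame = base frame: x ahead of the robot, y to its left, z up, the work surface at z = 0. Lengths are in m, angles in rad, forces in N, time in s.
With the tool pointing down it reaches from about 0.4 to 0.85 m from the base axis. Payload 4.5 kg.
Tool frame: the origin (TCP) lies at the very end of the fingers, on their centre line; the grasp point (between the pads) lies 19 mm behind it; z points along the fingers, y is the line along which they close (so a half turn about z gives the same grasp; the last joint's range is limited). The gripper opens to 85 mm and grips with 20 to 120 N. Pads are 22 mm wide; open, the fingers measure 114 mm over their backs; the gripper's body (76 mm by 85 mm) begins 54 mm behind the grasp point. The pads swing forward as they close: fully open they stand 13 mm farther back than shut.
Start: joints at [-1.089, 0.689, -0.195, 1.565, 0.157, 0.902, -0.215], TCP at [0.271, 0.563, 0.231] pointing down, gripper open.
Joint ranges: [-3.01, 3.01], [-0.46, 2.08], [-1.47, 1.51], [0.13, 2.56], [-1, 4.14], [0.04, 2.09], [-2.66, 2.66]. Speed limits (rad/s): [2.57, 2.57, 3.14, 3.14, 3.14, 3.14, 3.14].

INTERFACE

Orientations are given as a unit quaternion [x, y, z, w].
In Python, from cell import env gives the robot as it stands. The module is installed in compiled form; this text tells all that it offers.
- The arm moves only by the tool send_rows, never from a script. Its arguments are lists of equal length, an entry for each row: "translation": the shift along the world's x, y, z in m, a list of three; "twist": the turn, a rotation vector about the world's x, y, z in rad, a list of three. A call has 1 to 10 rows; each row is the pose to reach, as a shift and turn from the pose commanded when the call began; what a row does not reach only later rows make up. A row lasts 1/12 s, in which the tool goes at most 41.7 mm and 7.16 degrees, less where a joint would pass 70% of its speed; a pose out of reach is approached as far as the arm can. A call with a gripper value outside its range is refused whole. "hand" is the finger opening in m, from 0 to 0.0854, set as the call begins (left out, the last holds). The fingers move at their own pace and stop on an object; the grip force is fixed at half the most. Time passes only in rows, so rows that repeat a pose let the fingers close. It gives the time, the measured TCP pose, the force, the opening and the grip force at its end, in the units of the state.
- env.observe(): the state, without advancing time (a new reading comes with each control period).
- env.grab_frame(name): name is "scene" or "top" or "wrist"; returns a dict with "pixels" (400x640x3 uint8, blue, green, red), "depth" (400x640 float32, m along the optical axis (not along the pixel's ray), 0 where there is no reading), "fx", "fy", "cx", "cy" (pixels), "rvec" (rotation vector, rad) and "tvec" (3), from world to camera coordinates, as OpenCV has them; the wrist camera has in their place "tool_from_camera" (4x4, takes a point from camera to tool coordinates, whose origin is the TCP and whose axes are the flange's). Camera axes: x right, y down, z forward; pixel columns grow to the right and rows downward; lengths in m; the calibration is good to about 2 mm. The wrist camera is an equidistant fisheye: a pixel r from the principal point sees the ray r / f radians off the axis. A picture is of the moment at which its call begins: read the wrist's pose just before it.
- env.job_done(): hands the job in; it is judged then, once.
Trained networks look in a picture, given as the dict that the camera call returned (one of the last four; its "shot" number tells which), for a name from the list of things; names that differ only in an ending like _2 or _b are one class to them, and where a whole thing is asked for, a point or a joint stands for the part that bears it (a point fixed in the world has none). Each returns a list of dicts, best first, with "score" (0 to 1); they miss things now and then, are a little off and sometimes report something else, mostly with a low value. They report only what shows in the picture. A call takes as long as a camera call.
- env.spot_in(picture, query): "bbox" ([left, top, right, bottom] in pixels, round what is visible of it).
- env.pinpoint(picture, query): "uv" ([column, row] in pixels: a listed point, or the origin of a listed thing).
The state is a dict: "clock": time; "q": joint angles; "qd": joint speeds; "joint_efforts": joint torques, N m; "position": TCP position; "tool_rot": TCP orientation; "wrist_force": force on the tool from outside, world axes, zero at the start; "ft_torque": the same for the moment, N m; "width": opening from 0.0 (shut) to 1.0 (fully open); "finger_force": force on a finger pad.
Only numpy, scipy, OpenCV 4.12 (cv2) and the standard library are available. Lean on these libraries where they do the work, as an engineer would, in place of code of your own. Each camera call takes 0.05 s, during which the arm holds its last target. There are 200 camera calls.

TASK

Open the pass-through gate in the low mesh divider: press its thumb lever down until the latch bar is lifted right out of its catch, keep it down while you push the gate away past the catch, then swing the gate steadily until it stands wide open, let the lever come back up and leave the gate there. Press no harder than a thumb would, never force the gate against a bar that is still caught, and leave the other things on the bench where they are.

Things in the scene. Friction and masses are not known exactly. Their poses are not given: they have to be found in the camera images.
- thumb_pad (a point): Centre of the upper face of the thumb pad: steel paddle 44 mm long, 36 wide, 4 thick, of the thumb lever on the robot's side of the gate, 164 mm above the bench at rest, sloping up 0.25 rad to its free end. Press it down with closed fingertips (the gate's lock plate stands 48 mm behind). Let go, it springs back up. More than 15 N on lever or gate is too much.
- lever_pin (a point): Level pin on which the thumb lever turns, 148 mm above the bench. The lever's tail raises the latch bar by a screw of unknown setting: the pad first sinks 1 to 21 mm freely (under 3 N), then some 12 mm more raising the bar (2 to 5 N). The bar is out of the catch only in the last 1 mm of that and beyond; how deep this is must be felt.
- staple (a point): Top of the staple on the gate's far side, 194 mm above the bench, that guides the latch bar; a rubber buffer in its crown stops the bar once it is out of its catch. On meeting it the force at the thumb pad climbs by about 5 N per mm: a press of 7 to 10 N means that the bar is clear; keep that press while the gate moves off.
- gate (a joint): Angle of the gate about its upright hinge, rad: 0 shut, growing as its free edge swings away from the robot's side; stop at 1.7. Mesh-filled aluminium frame 215 mm wide, top 185 mm above the bench, 0.8 to 1.5 kg. Light hinge friction (under 2 N at the pad) holds it where it is left.
- gate_hinge (a point): Point on the gate's upright hinge line, 185 mm above the bench (gate top). Its x axis is level, square to the gate, to the side the gate opens to; y runs along the gate from hinge to free edge; z up; all turn with the gate. In this frame the resting pad centre is at x -63, y +170, z -21 mm.
- gate_edge (a point): Top outer corner of the gate at its free edge, 215 mm from the hinge line, 185 mm above the bench; 12 mm from the catch post beside it (the two posts are 25 mm square, 189 mm high).
- catch: Fixed steel catch on the far face of the catch post: shelf with an 11 mm upstand. The latch bar (flat steel 188 x 16 x 8 mm, pivoted on the gate's far side, ending 43 mm beyond its edge) lies on the shelf behind the upstand with 3 mm play. Origin: on the post's face, at the shelf's top, 154 mm above the bench. It bears no more than 8 N.
- carrier_a: Bystander, to be left alone: aluminium carrier strip 150 x 36 x 17 mm with two rows of small metal parts, on the robot's side of the divider; origin under its centre.
- carrier_b: Bystander, to be left alone: a second carrier strip like it, beside the first; origin under its centre.
- solvent_bottle: Bystander, to be left alone: white plastic bottle with a steel dispenser top, 60 mm across, 114 mm high, on the robot's side near the hinge; origin under its centre.
- red_tray: Bystander, to be left alone: open red plastic tray 130 x 100 x 45 mm with parts in it, on the robot's side; origin under its centre.
- yellow_tray: Bystander, to be left alone: open yellow plastic tray 120 x 100 x 50 mm beyond the divider, clear of the gate's swing; origin under its centre.
- foam_block: Bystander, to be left alone: stack of white foam sheets 150 x 100 x 48 mm beyond the divider, on the hinge side of the gate's swing; origin under its centre.
- driver: Bystander, to be left alone: screwdriver 160 mm long, under 30 mm high, lying on the bench before the gate.

How it is judged:
On the way:
1. with the thumb lever held down, the gate has been pushed out past its catch (value of joint gate above 0.12 rad and height (world z) of thumb_pad below 0.156 m), for 0.05 s.
At the end, for the whole second after the job is handed in: The gate stands open at least 1.2 rad (about 70 degrees) and still, the thumb lever is released and has come back up (pad centre over 160 mm above the bench), and no other thing has moved more than 20 mm (value of joint gate above 1.2 rad and velocity of joint gate between -0.05 and 0.05 rad/s and height (world z) of thumb_pad above 0.16 m); the robot touches nothing.
It fails at once if the thumb lever or the gate is pressed with more than 15 N (contact force between gate and the fingers above 15 N or contact force between gate and the arm above 15 N).
It fails at once if the latch bar is forced against its catch with more than 8 N (contact force between catch and anything else above 8 N).
It fails at once if the gate is flung (faster than 1.5 rad/s) (velocity of joint gate above 1.5 rad/s).
It fails at once if another thing on the bench is moved more than 20 mm (distance of any of carrier_a, carrier_b, solvent_bottle, red_tray, yellow_tray, foam_block, driver from where it was at the start of the episode above 0.02 m).
It also fails if it takes over 48 s, if anything falls off the work surface, if the arm or the gripper's body presses on something with over 40 N, if the wrist force passes 120 N, or if a joint passes its speed limit or range.

## Working session

There is one attempt and no reset: what is moved stays moved. The work goes in short steps, Python scripts to look and compute and a tool call to move; the robot and the scene stay as the last step left them, time stands still between calls to the robot, and variables do not carry over. Pictures are saved under pics/ and viewed, at most 10 in all, crops included, and the job is handed in when it is done.

Besides the shell and the picture viewer there is one more tool, called after ">>>" as name(argument=value, ...) on one line, values as JSON. send_rows: Moves the arm, as the interface text tells. Its arguments: {"type":"object","properties":{"translation":{"type":"array"},"twist":{"type":"array"},"hand":{"type":"number"}},"required":["translation","twist"]}

```bash
mkdir -p pics
cat > h.py <<'E'
import numpy as np, cv2
from cell import env
def world(p,uv,z=None,r=2):
    R=cv2.Rodrigues(np.array(p["rvec"],float))[0];t=np.array(p["tvec"],float).ravel()
    u,v=uv; ray=np.array([(u-p["cx"])/p["fx"],(v-p["cy"])/p["fy"],1.])
    c=-R.T@t; d=R.T@ray
    if z is not None: return c+d*(z-c[2])/d[2]
    w=p["depth"][int(v)-r:int(v)+r+1,int(u)-r:int(u)+r+1]; w=w[w>0]
    return c+d*np.median(w) if w.size else None
E
python3 - <<'E'
from h import *
np.set_printoptions(precision=4,suppress=True)
s=env.observe();print(s)
H=dict(thumb_pad=.164,lever_pin=.148,staple=.194,gate_hinge=.185,gate_edge=.185,catch=.154,carrier_a=0,solvent_bottle=0,red_tray=0,yellow_tray=0,foam_block=0,driver=0)
for n in("scene","top"):
    p=env.grab_frame(n);cv2.imwrite(f"pics/{n}.png",p["pixels"])
    for q,z in H.items():
        for d in env.pinpoint(p,q)[:2]:
            print(n,q,round(d["score"],2),np.round(d["uv"],1),world(p,d["uv"],z),world(p,d["uv"]))
E
```

```text
{'clock': 0.0, 'q': array([-1.0892,  0.69  , -0.1945,  1.5664,  0.1573,  0.9025, -0.2151]), 'qd': array([-0.0014,  0.0014, -0.0001,  0.0008, -0.0004, -0.0023,  0.0014]), 'joint_efforts': array([  0.0013, -53.9616,  -1.2661, -15.8535,   0.0091,   0.0097,
        -0.    ]), 'position': array([0.2704, 0.5628, 0.2304]), 'tool_rot': array([ 0.222 ,  0.9751, -0.001 , -0.0001]), 'wrist_force': array([-0.1192, -1.035 ,  0.2537]), 'ft_torque': array([-0.01  ,  0.0283,  0.0226]), 'finger_force': 0.0, 'width': 0.9967474663581366}
scene thumb_pad 0.54 [301.8 176.6] [ 0.4836 -0.0016  0.164 ] [ 0.4847 -0.0017  0.1655]
scene lever_pin 0.82 [302.  194.1] [ 0.535 -0.01   0.148] [ 0.5584 -0.0133  0.1824]
scene lever_pin 0.64 [349.2 192.3] [0.5536 0.1281 0.148 ] [0.4677 0.1549 0.0188]
scene staple 0.91 [315.6 195.4] [0.5776 0.0226 0.194 ] [0.5784 0.0224 0.1952]
scene gate_hinge 0.65 [243.7 199. ] [ 0.5471 -0.1786  0.185 ] [ 0.4228 -0.1856  0.005 ]
scene gate_edge 0.85 [315.4 187. ] [0.5426 0.0285 0.185 ] [0.5443 0.0282 0.1874]
scene gate_edge 0.48 [301.8 196. ] [ 0.5665 -0.0152  0.185 ] [ 0.5584 -0.014
[... 1617 characters left out ...]
 0.2363 0.    ] [0.4495 0.2338 0.0147]
top carrier_a 0.71 [269.1 244.4] [0.4581 0.1554 0.    ] [0.4566 0.1541 0.0129]
top solvent_bottle 0.78 [415.4 230.2] [ 0.4568 -0.2729  0.    ] [ 0.447  -0.2477  0.0879]
top red_tray 0.73 [455.5 235.3] [ 0.4304 -0.387   0.    ] [ 0.4301 -0.3855  0.0039]
top red_tray 0.33 [411.9 230.8] [ 0.4561 -0.2625  0.    ] [ 0.4477 -0.2414  0.0759]
top yellow_tray 0.69 [242.9 169.9] [0.6901 0.2173 0.    ] [0.6888 0.2167 0.0038]
top foam_block 0.82 [430.5 148.4] [ 0.702  -0.3589  0.    ] [ 0.6861 -0.3415  0.0478]
top driver 0.86 [326.2 258.7] [ 0.4008 -0.0046  0.    ] [ 0.3995 -0.0037  0.0215]
top driver 0.52 [304.8 195.6] [0.5922 0.0388 0.    ] [0.5917 0.0388 0.002 ]
```

View pics/top.png

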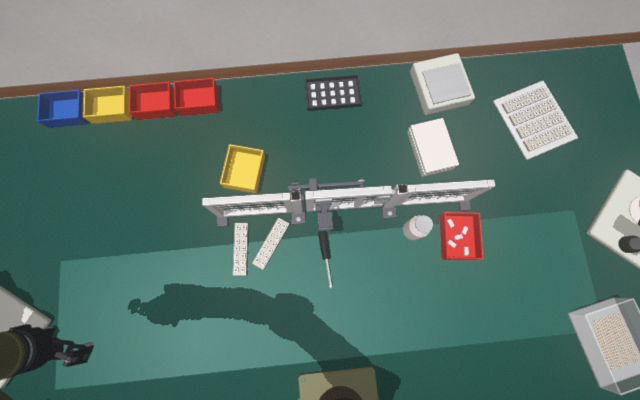

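View pics/scene.png

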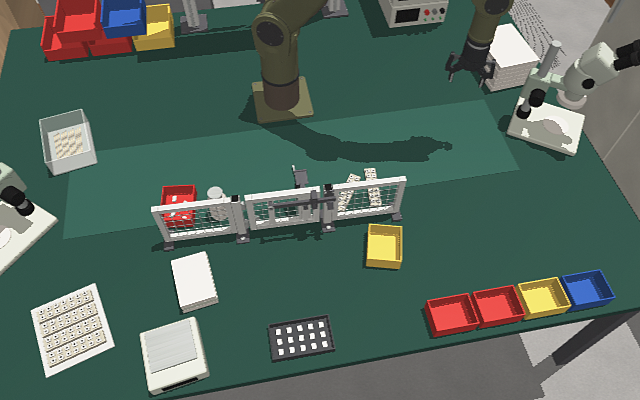

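Top view: the gate lies between posts at about (298,200) and (390,195), with the pad at (325,219) and the driver just in front of it. Scene view agrees. Next I refine the geometry from depth and close the fingers on the way.

Run:
```python
from h import *
np.set_printoptions(precision=4,suppress=True)
def cloud(p):
    R=cv2.Rodrigues(np.array(p["rvec"],float))[0];t=np.array(p["tvec"],float).ravel()
    v,u=np.nonzero(p["depth"]>0);d=p["depth"][v,u]
    c=np.c_[(u-p["cx"])/p["fx"]*d,(v-p["cy"])/p["fy"]*d,d]
    return (c-t)@R
for n in("top","scene"):
    p=env.grab_frame(n);P=cloud(p)
    m=(P[:,2]>.178)&(P[:,2]<.192)&(abs(P[:,1]+.07)<.085)&(abs(P[:,0]-.54)<.03)
    a=P[m];k=np.polyfit(a[:,1],a[:,0],1);print(n,"rail",len(a),k,a[:,0].min(),a[:,0].max(),"x at y=-.07",np.polyval(k,-.07))
    m=(P[:,2]>.14)&(P[:,2]<.185)&(abs(P[:,1])<.06)&(P[:,0]<.525)&(P[:,0]>.44)
    a=P[m];print("pad",len(a),a.mean(0),a.min(0),a.max(0))
    b=a[np.argsort(a[:,0])]
    for i in range(0,len(b),max(1,len(b)//10)):print(b[i])
```

```text
top rail 573 [0.035  0.5494] 0.53494321546706 0.5692522218252251 x at y=-.07 0.5469634202474875
pad 284 [ 0.4885 -0.0045  0.1644] [ 0.4618 -0.0225  0.1542] [0.5249 0.0137 0.1747]
[ 0.4618 -0.0117  0.1724]
[0.4666 0.0126 0.1727]
[0.4722 0.012  0.1683]
[ 0.4773 -0.0136  0.1681]
[ 0.4826 -0.0168  0.1646]
[ 0.4874 -0.0225  0.1632]
[ 0.4925 -0.0205  0.1639]
[0.4982 0.0066 0.1619]
[0.5032 0.0035 0.1608]
[ 0.5097 -0.0047  0.1627]
[ 0.5239 -0.009   0.1545]
scene rail 436 [0.0316 0.5511] 0.5339950076266425 0.5694746625769802 x at y=-.07 0.5488472433918197
pad 199 [ 0.4867 -0.0058  0.1659] [ 0.4609 -0.0239  0.1545] [0.5206 0.0122 0.1774]
[ 0.4609 -0.0181  0.1709]
[0.4664 0.0082 0.1767]
[ 0.47   -0.0134  0.1767]
[ 0.4752 -0.0114  0.1732]
[ 0.4799 -0.0213  0.1669]
[ 0.4852 -0.0191  0.1685]
[ 0.4893 -0.0231  0.1598]
[ 0.4952 -0.0239  0.163 ]
[ 0.5    -0.0217  0.164 ]
[ 0.5044 -0.0225  0.1601]
[ 0.513  -0.009   0.1584]
```

>>> send_rows(translation=[[0.02,-0.04,0.005],[0.04,-0.08,0.01],[0.06,-0.12,0.01],[0.08,-0.16,0.01],[0.1,-0.2,0.01],[0.12,-0.24,0.01],[0.14,-0.28,0.01],[0.155,-0.32,0.01],[0.165,-0.36,0.01],[0.175,-0.4,0.01]], twist=[[0,0,0.04],[0,0,0.08],[0,0,0.12],[0,0,0.16],[0,0,0.2],[0,0,0.24],[0,0,0.28],[0,0,0.32],[0,0,0.36],[0,0,0.4]], hand=0)

```text
clock: 2.23
position: [0.4409, 0.1827, 0.2415]
tool_rot: [0.023, 1.0, 0.0, 0.001]
wrist_force: [1.1, 0.3, -0.4]
width: -0.001
finger_force: 0.0
```

>>> send_rows(translation=[[0.01,-0.04,0],[0.02,-0.08,0],[0.03,-0.12,-0.01],[0.038,-0.15,-0.02],[0.038,-0.168,-0.035],[0.038,-0.168,-0.05],[0.038,-0.168,-0.055],[0.038,-0.168,-0.055]], twist=[[0,0,0],[0,0,0],[0,0,0.01],[0,0,0.01],[0,0,0.01],[0,0,0.01],[0,0,0.01],[0,0,0.01]])

```text
clock: 2.9
position: [0.4773, 0.0167, 0.1855]
tool_rot: [0.019, 1.0, 0.0, -0.001]
wrist_force: [1.2, 0.2, 0.8]
width: 0.001
finger_force: 0.0
```

Run:
```python
from h import *
s=env.observe();print(s["clock"],s["position"],s["wrist_force"],s["tool_rot"])
p=env.grab_frame("top");P=p["pixels"][140:280,220:440];cv2.imwrite("pics/t2.png",cv2.resize(P,None,fx=3.5,fy=3.5))
```

```text
2.9 [0.47728538 0.01668131 0.18549276] [1.1937286  0.17462219 0.83887178] [ 1.87637907e-02  9.99823387e-01  1.17973812e-04 -1.04973480e-03]
```

View pics/t2.png

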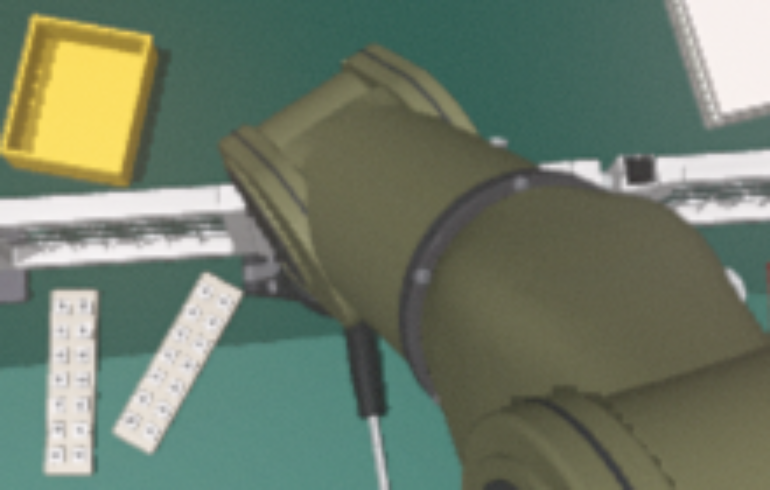

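The arm hides the gate from above; the TCP reads about 20 mm short in y. Correcting.

>>> send_rows(translation=[[0.003,-0.01,0],[0.006,-0.021,0],[0.006,-0.021,0],[0.006,-0.021,0]], twist=[[0,0,0],[0,0,0],[0,0,0],[0,0,0]])

```text
clock: 3.28
position: [0.4845, -0.0056, 0.1868]
tool_rot: [0.02, 1.0, -0.0, 0.001]
wrist_force: [0.2, 0.2, -0.7]
width: 0.002
finger_force: 0.0
```

Run:
```python
from h import *
s=env.observe();print(s["clock"],s["position"],s["wrist_force"])
p=env.grab_frame("wrist")
for q in("thumb_pad","lever_pin","gate_edge"):
    print(q,[(round(d["score"],2),np.round(d["uv"])) for d in env.pinpoint(p,q)[:2]])
print(p["fx"],p["cx"],p["cy"],np.round(p["tool_from_camera"],3))
cv2.imwrite("pics/w1.png",p["pixels"])
```

```text
3.2833 [ 0.48445367 -0.00556155  0.18677696] [ 0.21324119  0.16965828 -0.70940049]
thumb_pad [(0.59, array([318., 237.]))]
lever_pin []
gate_edge []
309.70691628693146 319.4465215202136 192.06836785243823 [[ 0.    -0.947 -0.321  0.082]
 [ 1.    -0.     0.001  0.   ]
 [-0.001 -0.321  0.947 -0.142]
 [ 0.     0.     0.     1.   ]]
```

View pics/w1.png

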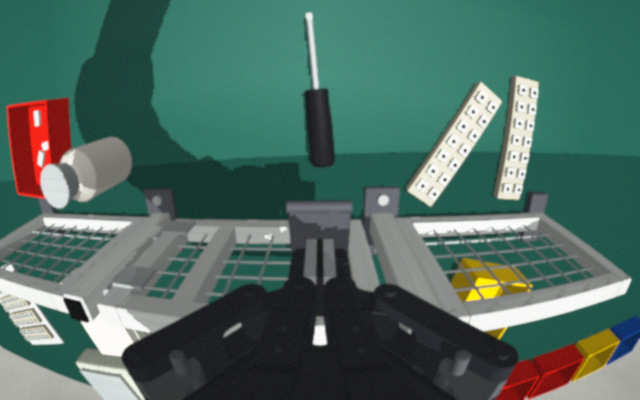

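Wrist view: the closed fingertips at about (320,240) are centred over the pad (columns 290–352, rows 202–260). The driver and carriers are well clear. Pressing down now.

>>> send_rows(translation=[[0,0,-0.008],[0,0,-0.014],[0,0,-0.018],[0,0,-0.021],[0,0,-0.024],[0,0,-0.026],[0,0,-0.028],[0,0,-0.03],[0,0,-0.031],[0,0,-0.031]], twist=[[0,0,0],[0,0,0],[0,0,0],[0,0,0],[0,0,0],[0,0,0],[0,0,0],[0,0,0],[0,0,0],[0,0,0]])

```text
clock: 4.32
position: [0.4838, -0.0045, 0.1552]
tool_rot: [0.019, 1.0, 0.0, -0.0]
wrist_force: [-0.8, 0.2, 0.4]
width: -0.003
finger_force: 0.6
```

>>> send_rows(translation=[[0,0,-0.001],[0,0,-0.002],[0,0,-0.003],[0,0,-0.003],[0,0,-0.003]], twist=[[0,0,0],[0,0,0],[0,0,0],[0,0,0],[0,0,0]])

```text
clock: 4.73
position: [0.4839, -0.0045, 0.1523]
tool_rot: [0.019, 1.0, 0.0, -0.0]
wrist_force: [-0.8, 0.3, 1.7]
width: -0.0
finger_force: 0.6
```

```bash
cat > f.py <<'E'
from h import *
a=[]
for i in range(3):
    env.grab_frame("wrist"); s=env.observe(); a.append(np.r_[s["wrist_force"],s["position"],s["clock"]])
print(np.round(np.array(a),4)); print(np.round(s["joint_efforts"],2), s["ft_torque"])
E
python3 f.py
```

```text
[[-8.8890e-01 -2.7770e-01  8.0540e-01  4.8390e-01 -4.5000e-03  1.5230e-01
   4.7833e+00]
 [-5.5430e-01 -4.5800e-02  1.6799e+00  4.8390e-01 -4.5000e-03  1.5230e-01
   4.8333e+00]
 [-3.3880e-01 -1.5320e-01  1.9602e+00  4.8390e-01 -4.6000e-03  1.5230e-01
   4.8833e+00]]
[ 4.000e-02 -4.426e+01 -1.970e+00 -9.250e+00  9.000e-02 -2.500e-01
  0.000e+00] [0.03021617 0.18057749 0.0146286 ]
```

>>> send_rows(translation=[[0,0,-0.001],[0,0,-0.002],[0,0,-0.002],[0,0,-0.002]], twist=[[0,0,0],[0,0,0],[0,0,0],[0,0,0]])

```text
clock: 5.22
position: [0.4839, -0.0045, 0.1503]
tool_rot: [0.019, 1.0, 0.0, -0.0]
wrist_force: [-1.2, 0.6, 2.1]
width: 0.001
finger_force: 0.6
```

```bash
python3 f.py
```

```text
[[-3.2650e-01 -8.7570e-01  1.5423e+00  4.8390e-01 -4.5000e-03  1.5030e-01
   5.2667e+00]
 [-2.7290e-01  2.3100e-01  1.4311e+00  4.8390e-01 -4.5000e-03  1.5030e-01
   5.3167e+00]
 [-1.3481e+00  5.5510e-01  1.4850e+00  4.8390e-01 -4.6000e-03  1.5030e-01
   5.3667e+00]]
[ 1.00e-02 -4.43e+01 -1.97e+00 -9.11e+00  7.00e-02 -2.40e-01  0.00e+00] [ 0.05065009  0.18191228 -0.00386413]
```

>>> send_rows(translation=[[0,0,-0.0005],[0,0,-0.001],[0,0,-0.001],[0,0,-0.001]], twist=[[0,0,0],[0,0,0],[0,0,0],[0,0,0]])

```text
clock: 5.7
position: [0.4839, -0.0045, 0.1493]
tool_rot: [0.019, 1.0, 0.0, -0.0]
wrist_force: [-0.5, 0.2, 0.7]
width: 0.0
finger_force: 0.8
```

```bash
python3 f.py
```

```text
[[-1.2302e+00  2.6510e-01  1.3228e+00  4.8390e-01 -4.5000e-03  1.4930e-01
   5.7500e+00]
 [-1.2100e+00  9.2300e-01  1.3375e+00  4.8390e-01 -4.5000e-03  1.4930e-01
   5.8000e+00]
 [-8.9150e-01  7.0840e-01  1.9815e+00  4.8390e-01 -4.5000e-03  1.4930e-01
   5.8500e+00]]
[-1.000e-02 -4.419e+01 -1.970e+00 -9.070e+00  7.000e-02 -2.700e-01
  0.000e+00] [0.02827095 0.14183592 0.0446564 ]
```

>>> send_rows(translation=[[0,0,-0.001],[0,0,-0.002],[0,0,-0.003],[0,0,-0.003]], twist=[[0,0,0],[0,0,0],[0,0,0],[0,0,0]])

```text
clock: 6.18
position: [0.4843, -0.0044, 0.1463]
tool_rot: [0.019, 1.0, 0.0, 0.0]
wrist_force: [-0.2, -0.2, 3.0]
width: 0.001
finger_force: 1.6
```

```bash
python3 f.py
```

```text
[[ 3.3030e-01 -7.1840e-01  4.0396e+00  4.8430e-01 -4.4000e-03  1.4630e-01
   6.2333e+00]
 [-5.0990e-01 -5.4490e-01  2.9638e+00  4.8430e-01 -4.4000e-03  1.4640e-01
   6.2833e+00]
 [ 5.6430e-01 -1.7330e-01  3.5131e+00  4.8430e-01 -4.4000e-03  1.4640e-01
   6.3333e+00]]
[ 4.000e-02 -4.338e+01 -1.810e+00 -8.240e+00  3.000e-02 -3.000e-02
 -0.000e+00] [0.02827438 0.00233862 0.00292982]
```

>>> send_rows(translation=[[0,0,-0.001],[0,0,-0.002],[0,0,-0.002],[0,0,-0.002]], twist=[[0,0,0],[0,0,0],[0,0,0],[0,0,0]])

```text
clock: 6.67
position: [0.4843, -0.0044, 0.1443]
tool_rot: [0.019, 1.0, 0.0, 0.0]
wrist_force: [0.8, 0.4, 3.5]
width: -0.001
finger_force: 1.7
```

```bash
python3 f.py
```

```text
[[ 8.5000e-03  5.8460e-01  3.2456e+00  4.8430e-01 -4.5000e-03  1.4440e-01
   6.7167e+00]
 [ 9.9170e-01  8.6760e-01  3.3996e+00  4.8430e-01 -4.4000e-03  1.4440e-01
   6.7667e+00]
 [ 1.4570e+00  2.3590e-01  3.1416e+00  4.8430e-01 -4.5000e-03  1.4440e-01
   6.8167e+00]]
[ 6.000e-02 -4.318e+01 -1.780e+00 -7.530e+00 -3.000e-02  2.400e-01
 -0.000e+00] [ 0.03453611 -0.17997087 -0.02175689]
```

>>> send_rows(translation=[[0,0,-0.001],[0,0,-0.002],[0,0,-0.003],[0,0,-0.003]], twist=[[0,0,0],[0,0,0],[0,0,0],[0,0,0]])

```text
clock: 7.15
position: [0.4842, -0.0045, 0.1412]
tool_rot: [0.019, 1.0, 0.0, 0.0]
wrist_force: [2.1, -0.5, 3.5]
width: -0.002
finger_force: 1.6
```

```bash
python3 f.py
```

```text
[[ 1.3676e+00 -7.8500e-01  3.1977e+00  4.8420e-01 -4.5000e-03  1.4130e-01
   7.2000e+00]
 [ 2.1355e+00 -2.1830e-01  3.0061e+00  4.8420e-01 -4.5000e-03  1.4130e-01
   7.2500e+00]
 [ 1.2943e+00 -9.2100e-01  4.1354e+00  4.8420e-01 -4.5000e-03  1.4140e-01
   7.3000e+00]]
[ -0.1  -43.    -1.89  -6.82  -0.13   0.45   0.  ] [-0.05333579 -0.44494597  0.03952368]
```

>>> send_rows(translation=[[0,0,-0.001],[0,0,-0.0015],[0,0,-0.0015],[0,0,-0.0015]], twist=[[0,0,0],[0,0,0],[0,0,0],[0,0,0]])

```text
clock: 7.63
position: [0.4841, -0.0045, 0.1398]
tool_rot: [0.019, 1.0, 0.0, 0.0]
wrist_force: [2.0, 0.8, 3.5]
width: 0.002
finger_force: 1.7
```

```bash
python3 f.py
```

```text
[[ 1.8719e+00 -4.3050e-01  4.0932e+00  4.8410e-01 -4.5000e-03  1.3980e-01
   7.6833e+00]
 [ 2.3516e+00 -8.6800e-02  3.9781e+00  4.8410e-01 -4.5000e-03  1.3990e-01
   7.7333e+00]
 [ 1.5230e+00  3.9350e-01  4.6626e+00  4.8400e-01 -4.5000e-03  1.3980e-01
   7.7833e+00]]
[ -0.1  -42.86  -1.88  -6.46  -0.16   0.55   0.  ] [-0.03260216 -0.46839585 -0.00882291]
```

>>> send_rows(translation=[[0.0005,0,-0.001],[0.001,0,-0.0015],[0.001,0,-0.0015],[0.001,0,-0.0015]], twist=[[0,0,0],[0,0,0],[0,0,0],[0,0,0]])

```text
clock: 8.12
position: [0.4844, -0.0045, 0.1383]
tool_rot: [0.019, 1.0, -0.0, -0.0]
wrist_force: [0.9, 0.2, 5.7]
width: -0.002
finger_force: 2.8
```

```bash
python3 f.py
```

```text
[[ 5.2400e-01  8.3850e-01  6.0877e+00  4.8440e-01 -4.5000e-03  1.3830e-01
   8.1667e+00]
 [ 7.3030e-01 -8.7400e-02  7.0033e+00  4.8440e-01 -4.5000e-03  1.3830e-01
   8.2167e+00]
 [ 6.5010e-01 -4.7540e-01  6.3820e+00  4.8440e-01 -4.5000e-03  1.3830e-01
   8.2667e+00]]
[-1.000e-02 -4.232e+01 -1.700e+00 -7.040e+00 -4.000e-02  1.900e-01
  0.000e+00] [-0.0177027  -0.14927687  0.0151842 ]
```

>>> send_rows(translation=[[0,0,-0.0005],[0,0,-0.001],[0,0,-0.001]], twist=[[0,0,0],[0,0,0],[0,0,0]])

```text
clock: 8.52
position: [0.4845, -0.0046, 0.1375]
tool_rot: [0.019, 1.0, -0.0, -0.0]
wrist_force: [-0.4, -0.4, 8.7]
width: -0.0
finger_force: 4.4
```

```bash
python3 f.py
```

```text
[[ 1.1410e-01 -8.7250e-01  9.8272e+00  4.8450e-01 -4.5000e-03  1.3760e-01
   8.5667e+00]
 [-7.3220e-01  2.4660e-01  8.9017e+00  4.8460e-01 -4.5000e-03  1.3760e-01
   8.6167e+00]
 [ 3.4650e-01 -1.3530e-01  9.5920e+00  4.8460e-01 -4.5000e-03  1.3760e-01
   8.6667e+00]]
[-5.000e-02 -4.093e+01 -1.620e+00 -6.870e+00 -3.000e-02  6.000e-02
  0.000e+00] [-0.00871453 -0.10837634 -0.0326995 ]
```

Force now 9.4 N, so the bar is clear. Moving the gate off along the arc while keeping the press.

>>> send_rows(translation=[[0.001,0.0003,0],[0.002,0.0006,0],[0.0035,0.001,0],[0.005,0.0015,0],[0.007,0.002,0]], twist=[[0,0,-0.006],[0,0,-0.012],[0,0,-0.02],[0,0,-0.03],[0,0,-0.04]])

```text
clock: 9.08
position: [0.491, -0.0025, 0.1375]
tool_rot: [0.039, 0.999, -0.0, -0.001]
wrist_force: [-0.2, 0.2, 8.7]
width: -0.001
finger_force: 4.6
```

```bash
python3 f.py
```

```text
[[ 3.8300e-01  5.4110e-01  7.9612e+00  4.9170e-01 -2.3000e-03  1.3760e-01
   9.1333e+00]
 [-6.1180e-01  2.5700e-01  8.7109e+00  4.9170e-01 -2.3000e-03  1.3760e-01
   9.1833e+00]
 [-3.5600e-01 -2.1990e-01  8.5183e+00  4.9170e-01 -2.3000e-03  1.3760e-01
   9.2333e+00]]
[ 1.100e-01 -4.138e+01 -1.400e+00 -7.030e+00  0.000e+00  1.600e-01
 -1.000e-02] [ 0.02336442 -0.10970606 -0.02229232]
```

>>> send_rows(translation=[[0.0035,0.0009,0],[0.007,0.0018,0],[0.0106,0.0026,0],[0.0142,0.0033,0],[0.0178,0.004,0],[0.0213,0.0045,0]], twist=[[0,0,-0.02],[0,0,-0.04],[0,0,-0.06],[0,0,-0.08],[0,0,-0.1],[0,0,-0.12]])

```text
clock: 9.73
position: [0.5125, 0.0025, 0.1375]
tool_rot: [0.099, 0.995, 0.0, -0.001]
wrist_force: [-1.5, 0.9, 9.6]
width: 0.003
finger_force: 4.5
```

```bash
python3 f.py
python3 - <<'E'
from h import *
p=env.grab_frame("scene")
for q,z in dict(gate_edge=.185,gate_hinge=.185,staple=.194,thumb_pad=.14).items(): print(q,[(round(d["score"],2),np.round(d["uv"]),world(p,d["uv"],z).round(4)) for d in env.pinpoint(p,q)[:2]])
cv2.imwrite("pics/s2.png",cv2.resize(p["pixels"][120:280,170:410],None,fx=3,fy=3))
E
```

```text
[[5.4850e-01 4.9650e-01 7.6641e+00 5.1370e-01 2.7000e-03 1.3770e-01
  9.7833e+00]
 [6.9900e-02 4.8130e-01 8.5781e+00 5.1360e-01 2.7000e-03 1.3770e-01
  9.8333e+00]
 [1.3690e-01 5.8720e-01 8.1185e+00 5.1350e-01 2.7000e-03 1.3770e-01
  9.8833e+00]]
[ 4.200e-01 -4.288e+01 -9.500e-01 -7.530e+00  6.000e-02  3.500e-01
 -3.000e-02] [ 0.21026606 -0.18564484  0.0140707 ]
gate_edge [(0.81, array([316., 196.]), array([0.5739, 0.0253, 0.185 ]))]
gate_hinge [(0.56, array([244., 196.]), array([ 0.5366, -0.1755,  0.185 ]))]
staple [(0.69, array([314., 202.]), array([0.5979, 0.0131, 0.194 ]))]
thumb_pad [(0.4, array([301., 188.]), array([ 0.5084, -0.008 ,  0.14  ]))]
```

View pics/s2.png

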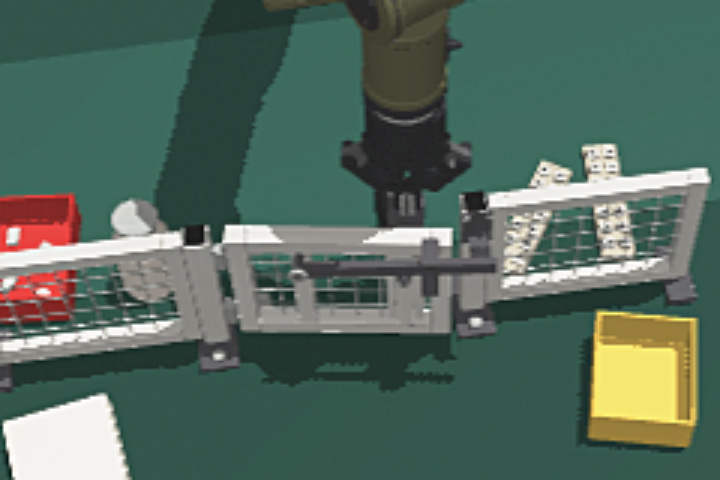

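The gate (edge near (450,245) in the crop) has left the shut line and the bar's end has cleared the catch post. The pad is still pressed. Swinging on.

>>> send_rows(translation=[[0.0054,0.0007,0],[0.0108,0.0012,0],[0.0163,0.0016,0],[0.0217,0.0018,0],[0.0272,0.0019,0],[0.0326,0.0018,0],[0.038,0.0015,0],[0.0435,0.0011,0],[0.0489,0.0005,0],[0.0543,-0.0002,0]], twist=[[0,0,-0.03],[0,0,-0.06],[0,0,-0.09],[0,0,-0.12],[0,0,-0.15],[0,0,-0.18],[0,0,-0.21],[0,0,-0.24],[0,0,-0.27],[0,0,-0.3]])

```text
clock: 10.97
position: [0.5673, 0.0035, 0.1377]
tool_rot: [0.246, 0.969, 0.001, -0.0]
wrist_force: [-0.4, 2.1, 7.9]
width: 0.0
finger_force: 4.3
```

```bash
python3 f.py
cat > arc.py <<'E'
from h import *
import sys
p=env.observe()["position"][:2]-[.540,-.177];st=float(sys.argv[1])
from scipy.spatial.transform import Rotation as R
for i in range(1,11): print(i*st,(R.from_euler("z",-i*st).as_matrix()[:2,:2]@p-p).round(4))
p=env.grab_frame("scene")
for q,z in dict(gate_edge=.185).items(): print(q,[(round(d["score"],2),world(p,d["uv"],z).round(4)) for d in env.pinpoint(p,q)[:2]])
E
python3 arc.py .035
```

```text
[[2.49790e+00 2.15960e+00 7.75310e+00 5.69100e-01 3.20000e-03 1.37800e-01
  1.10167e+01]
 [1.06140e+00 3.01090e+00 6.94510e+00 5.68900e-01 3.20000e-03 1.37900e-01
  1.10667e+01]
 [3.70500e-01 2.35450e+00 7.81860e+00 5.68500e-01 3.30000e-03 1.37800e-01
  1.11167e+01]]
[  1.28 -46.88   0.35  -9.05   0.3    0.58  -0.05] [ 0.49915607 -0.33006353  0.03266088]
0.035 [ 0.0063 -0.0011]
0.07 [ 0.0125 -0.0024]
0.10500000000000001 [ 0.0187 -0.004 ]
0.14 [ 0.0249 -0.0057]
0.17500000000000002 [ 0.031  -0.0077]
0.21000000000000002 [ 0.037  -0.0099]
0.24500000000000002 [ 0.0429 -0.0123]
0.28 [ 0.0487 -0.0149]
0.31500000000000006 [ 0.0545 -0.0177]
0.35000000000000003 [ 0.0601 -0.0207]
gate_edge [(0.93, array([0.6399, 0.004 , 0.185 ]))]
```

>>> send_rows(translation=[[0.0063,-0.001,0],[0.0125,-0.002,0],[0.0187,-0.003,0],[0.025,-0.005,0],[0.031,-0.007,0],[0.037,-0.009,0],[0.043,-0.0113,0],[0.0488,-0.0139,0],[0.0545,-0.0167,0],[0.0602,-0.0197,0]], twist=[[0,0,-0.035],[0,0,-0.07],[0,0,-0.105],[0,0,-0.14],[0,0,-0.175],[0,0,-0.21],[0,0,-0.245],[0,0,-0.28],[0,0,-0.315],[0,0,-0.35]])

```text
clock: 12.05
position: [0.6282, -0.0158, 0.1379]
tool_rot: [0.411, 0.911, 0.001, -0.0]
wrist_force: [1.1, 2.8, 7.2]
width: -0.001
finger_force: 3.9
```

```bash
python3 f.py; python3 arc.py .035
```

```text
[[ 1.9993  1.357   6.2178  0.63   -0.0169  0.138  12.1   ]
 [ 2.2779  2.4237  6.5692  0.6298 -0.0168  0.1381 12.15  ]
 [ 2.1452  2.7979  6.9319  0.6294 -0.0165  0.138  12.2   ]]
[  1.58 -51.41   1.46 -10.49   0.37   0.78  -0.06] [ 0.44488126 -0.4659695   0.02877197]
0.035 [ 0.0056 -0.0032]
0.07 [ 0.011  -0.0066]
0.10500000000000001 [ 0.0163 -0.0103]
0.14 [ 0.0215 -0.014 ]
0.17500000000000002 [ 0.0266 -0.018 ]
0.21000000000000002 [ 0.0315 -0.0222]
0.24500000000000002 [ 0.0363 -0.0265]
0.28 [ 0.0409 -0.0309]
0.31500000000000006 [ 0.0453 -0.0356]
0.35000000000000003 [ 0.0496 -0.0404]
gate_edge [(0.77, array([ 0.6982, -0.0412,  0.185 ]))]
```

>>> send_rows(translation=[[0.006,-0.0025,0],[0.0115,-0.0058,0],[0.0168,-0.0094,0],[0.022,-0.013,0],[0.0271,-0.017,0],[0.032,-0.0212,0],[0.0368,-0.0255,0],[0.0414,-0.0299,0],[0.0458,-0.0346,0],[0.0501,-0.0394,0]], twist=[[0,0,-0.035],[0,0,-0.07],[0,0,-0.105],[0,0,-0.14],[0,0,-0.175],[0,0,-0.21],[0,0,-0.245],[0,0,-0.28],[0,0,-0.315],[0,0,-0.35]])

```text
clock: 13.13
position: [0.679, -0.0552, 0.138]
tool_rot: [0.564, 0.826, 0.002, 0.0]
wrist_force: [1.8, 3.0, 5.9]
width: -0.003
finger_force: 3.6
```

```bash
python3 f.py; python3 arc.py .03
```

```text
[[ 5.8417  0.8147  5.6363  0.6803 -0.057   0.1382 13.1833]
 [ 3.098   1.1023  6.8338  0.6802 -0.0568  0.1382 13.2333]
 [ 2.4551  1.9027  6.6449  0.6799 -0.0565  0.1382 13.2833]]
[  1.54 -55.46   2.55 -11.61   0.36   1.    -0.06] [ 0.3547895  -0.68280601 -0.00087818]
0.03 [ 0.0036 -0.0042]
0.06 [ 0.007  -0.0086]
0.09 [ 0.0103 -0.0131]
0.12 [ 0.0134 -0.0176]
0.15 [ 0.0164 -0.0223]
0.18 [ 0.0193 -0.027 ]
0.21 [ 0.0221 -0.0318]
0.24 [ 0.0246 -0.0367]
0.27 [ 0.0271 -0.0417]
0.3 [ 0.0294 -0.0467]
gate_edge [(0.59, array([ 0.7358, -0.1035,  0.185 ]))]
```

>>> send_rows(translation=[[0.0038,-0.0042,0],[0.0073,-0.0085,0],[0.0106,-0.0129,0],[0.0137,-0.0174,0],[0.0167,-0.022,0],[0.0196,-0.0267,0],[0.0224,-0.0315,0],[0.0236,-0.034,0],[0.0236,-0.034,0],[0.0236,-0.034,0]], twist=[[0,0,-0.03],[0,0,-0.06],[0,0,-0.09],[0,0,-0.12],[0,0,-0.15],[0,0,-0.18],[0,0,-0.21],[0,0,-0.22],[0,0,-0.22],[0,0,-0.22]])

```text
clock: 14.22
position: [0.7036, -0.0904, 0.1383]
tool_rot: [0.651, 0.759, 0.002, 0.001]
wrist_force: [4.1, 0.9, 6.5]
width: -0.003
finger_force: 3.0
```

```bash
python3 f.py; python3 arc.py .03|tail -1
```

```text
[[ 4.314   1.916   5.1861  0.7035 -0.0903  0.1383 14.2667]
 [ 3.6849  1.7403  5.5992  0.7035 -0.0902  0.1383 14.3167]
 [ 3.7254  0.548   5.0461  0.7035 -0.0902  0.1383 14.3667]]
[ 1.240e+00 -5.770e+01  3.110e+00 -1.195e+01  3.600e-01  1.230e+00
 -3.000e-02] [ 0.17607794 -0.87064616  0.01888051]
gate_edge [(0.94, array([ 0.7507, -0.1508,  0.185 ])), (0.6, array([ 0.5362, -0.1851,  0.185 ]))]
```

>>> send_rows(translation=[[0,0,0.003],[0,0,0.006],[0,0,0.01],[0,0,0.014],[0,0,0.019],[0,0,0.025],[0,0,0.033],[0,0,0.048],[0,0,0.07],[0,0,0.09]], twist=[[0,0,0],[0,0,0],[0,0,0],[0,0,0],[0,0,0],[0,0,0],[0,0,0],[0,0,0],[0,0,0],[0,0,0]])

```text
clock: 15.3
position: [0.7002, -0.0918, 0.2278]
tool_rot: [0.651, 0.759, -0.001, -0.001]
wrist_force: [0.6, -0.6, -0.8]
width: 0.0
finger_force: 0.0
```

>>> send_rows(translation=[[0,0,0.02],[-0.02,0.01,0.03],[-0.05,0.03,0.03],[-0.08,0.06,0.03],[-0.11,0.09,0.03],[-0.14,0.12,0.03],[-0.16,0.14,0.03],[-0.16,0.14,0.03]], twist=[[0,0,0],[0,0,0],[0,0,0],[0,0,0],[0,0,0],[0,0,0],[0,0,0],[0,0,0]])

```text
clock: 15.97
position: [0.5354, 0.0545, 0.2573]
tool_rot: [0.648, 0.762, -0.001, -0.004]
wrist_force: [0.0, 0.2, 0.4]
width: -0.001
finger_force: 0.0
```

```bash
python3 f.py
python3 - <<'E'
from h import *
for n in("scene","top"):
    p=env.grab_frame(n)
    for q,z in dict(gate_edge=.185,thumb_pad=.164,driver=0).items(): print(n,q,[(round(d["score"],2),world(p,d["uv"],z).round(4),world(p,d["uv"])) for d in env.pinpoint(p,q)[:2]])
    if n=="scene": cv2.imwrite("pics/s3.png",p["pixels"])
E
```

```text
[[ 0.7903 -0.4135 -0.5263  0.5384  0.0515  0.2576 16.0167]
 [ 0.6663  0.0225  0.4824  0.5404  0.0493  0.2578 16.0667]
 [ 1.3308 -0.3357 -0.3303  0.5415  0.048   0.2577 16.1167]]
[-1.350e+00 -4.609e+01  1.110e+00 -1.432e+01 -9.000e-02  8.000e-02
 -1.000e-02] [-0.03497742 -0.04329936 -0.01583788]
scene gate_edge [(0.84, array([ 0.7471, -0.148 ,  0.185 ]), array([ 0.74730838, -0.14796483,  0.18542221]))]
scene thumb_pad [(0.83, array([ 0.6978, -0.0947,  0.164 ]), array([ 0.69759946, -0.09472208,  0.16371856]))]
scene driver [(0.77, array([0.3906, 0.0061, 0.    ]), array([0.40037263, 0.00473581, 0.01370452]))]
top gate_edge [(0.69, array([ 0.7579, -0.1536,  0.185 ]), array([ 8.43312804e-01, -1.93425201e-01, -3.89881293e-04])), (0.45, array([0.63  , 0.1843, 0.185 ]), array([0.68837393, 0.21192194, 0.0038116 ]))]
top thumb_pad [(0.62, array([ 0.7041, -0.0862,  0.164 ]), array([ 0.70392464, -0.0861523 ,  0.16448192])), (0.43, array([ 0.7692, -0.1502,  0.164 ]), array([ 8.44955531e-01, -1.84059477e-01,  2.32535120e-04]))]
top driver []
```

View pics/s3.png

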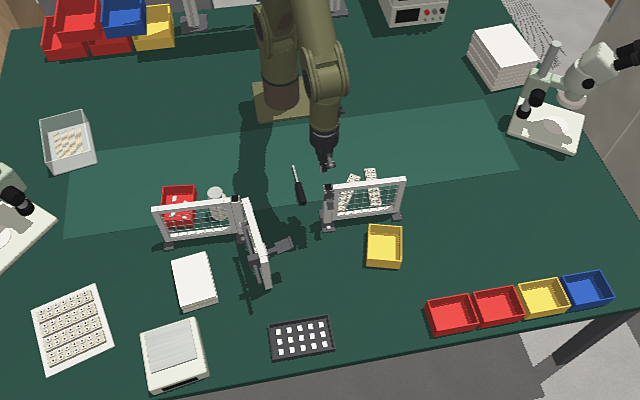

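The gate stands wide open, with its edge at about (268,288). The pad at about (283,243) is back up at z 0.164, the bystanders are in place and the arm is clear. Handing in.

```bash
python3 -c "
from cell import env
print(env.job_done())"
```

```text
the job is handed in; nothing more can be done
None
```

I opened the gate to about 1.4 rad and left it standing there, with the thumb lever back up at 164 mm and nothing else seen to move; I've handed the job in, but it gave no verdict.

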